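# Bottles back in their own rests

## Robot

A 6-joint arm with a two-finger parallel gripper is mounted at the origin on a cart in front of the work surface, level with it; the furniture and walls round the work are solid. World frame = base frame: x ahead of the robot, y to its left, z up, the work surface at z = 0. Lengths are in m, angles in rad, forces in N, time in s.
With the tool pointing down it reaches from about 0.425 to 0.95 m from the base axis. Payload 3.5 kg.
Tool frame: the origin (TCP) lies between the finger pads; the fingertips stand 22 mm ahead of it and the grasp point (between the pads) lies 3 mm ahead of it (ctrl.nose_length is the z of the fingertips in the tool frame, in m); z points along the fingers, y is the line along which they close (so a half turn about z gives the same grasp; the last joint's range is limited). The gripper opens to 85 mm and grips with 20 to 120 N. Pads are 22 mm wide; open, the fingers measure 114 mm over their backs; the gripper's body (76 mm by 85 mm) begins 54 mm behind the grasp point. The pads swing forward as they close: fully open they stand 13 mm farther back than shut.
Start: joints at [-1.256, 0.286, 1.577, -0, 1.279, -0.15], TCP at [0.303, -0.603, 0.253] pointing down, gripper open.
Joint ranges: [-2.77, 2.77], [-0.9, 2.22], [0.21, 2.48], [-1.53, 4.67], [0.24, 2.81], [-2.84, 2.84]. Speed limits (rad/s): [2.79, 2.79, 3.14, 3.14, 3.14, 3.14].

## Interface

Orientations are given as a unit quaternion [x, y, z, w].
In Python, from plant import ctrl gives the robot as it stands. The module is installed in compiled form; this text tells all that it offers.
- The arm moves only by the tool send_rows, never from a script. Its argument "rows" is text: rows parted by semicolons, each of 7 numbers parted by spaces: the turn, a rotation vector about the tool's x, y, z in normalised numbers (1 is 60 degrees), then the shift along the tool's x, y, z in shares of 50 cm (1.0 is 50 cm), then the opening, from -1 (shut) to 1 (fully open). A call has 1 to 8 rows; each row is the pose to reach, as a shift and turn from the pose commanded when the call began, along the tool's axes at that moment; what a row does not reach only later rows make up. A row lasts 1/8 s, in which the tool goes at most 62.5 mm and 10.7 degrees, less where a joint would pass 70% of its speed; a pose out of reach is approached as far as the arm can. No shift or turn number may pass 1 either way. A call with a gripper value outside its range is refused whole. The fingers move at their own pace and stop on an object; "grip_force" is the grip in N (left out, the last holds). Time passes only in rows, so rows that repeat a pose let the fingers close. It gives the time, the measured TCP pose, the force, the opening and the grip force at its end, in the units of the state.
- ctrl.get_state(): the state, without advancing time (a new reading comes with each control period).
- ctrl.read_camera(name): name is "side" or "top" or "wrist"; returns a dict with "color" (420x560x3 uint8, red, green, blue), "fx", "fy", "cx", "cy" (pixels), "D" ([k1, k2, p1, p2, k3] as OpenCV has them; the pictures are not rectified), "extrinsics" (4x4, takes a point from world to camera coordinates). Camera axes: x right, y down, z forward; pixel columns grow to the right and rows downward; lengths in m; the calibration is good to about 2 mm. A picture is of the moment at which its call begins. There is no depth.
- ctrl.sign_off(): hands the job in; it is judged then, once.
Trained networks look in a picture, given as the dict that the camera call returned (one of the last four; its "shot" number tells which), for a name from the list of things; names that differ only in an ending like _2 or _b are one class to them, and where a whole thing is asked for, a point or a joint stands for the part that bears it (a point fixed in the world has none). Each returns a list of dicts, best first, with "p" (0 to 1); they miss things now and then, are a little off and sometimes report something else, mostly with a low value. They report only what shows in the picture. A call takes as long as a camera call. They do not tell look-alikes from the thing itself.
- ctrl.look_for(picture, target): "position" ([x, y, z] in m, in the coordinates of the camera as it stood for that picture, good to about 4 mm: the middle of the surface that is visible of it).
The state is a dict: "time": time; "qpos": joint angles; "dq": joint speeds; "joint_efforts": joint torques, N m; "eef_pos": TCP position; "tcp_rot": TCP orientation; "contact_force": force on the tool from outside, world axes, zero at the start; "wrist_torque": the same for the moment, N m; "opening": opening from 0.0 (shut) to 1.0 (fully open); "finger_force": force on a finger pad.
Only numpy, scipy, OpenCV 4.12 (cv2) and the standard library are available. Lean on these libraries where they do the work, as an engineer would, in place of code of your own. Each camera call takes 0.05 s, during which the arm holds its last target. There are 200 camera calls.

## Task

The four jars and bottles in this lying spice tray were all put back in the wrong rests. Move each one to the rest cut to its own length and width, lying settled in the middle of the hollow; use the empty spare rest for parking on the way and leave it empty at the end. They are glass, so lay them down rather than drop them, and leave the tin can beside the tray alone.

Things in the scene. Friction and masses are not known exactly. Their poses are not given: they have to be found in the camera images.
- short_jar: Small slim spice jar with a black cap, 41 mm across, 105 mm long, 0.1 kg. Lying level; origin: mid-length on its axis; its own x runs along it. Belongs in rest_short. Seated there, its axis is 36.4 mm above the rest's origin.
- medium_bottle: Slim straight spice bottle with a tall brown cap, 41 mm across, 150 mm long, 0.17 kg. Lying level; origin: mid-length on its axis; its own x runs along it. Belongs in rest_medium. Seated there, its axis is 36.5 mm above the rest's origin.
- squat_jar: Wide squat glass jar with a tan lid, 57 mm across, 93 mm long, 0.19 kg; the shortest and the widest of the four. Lying level; origin: mid-length on its axis; its own x runs along it. Belongs in rest_squat. Seated there, its axis is 44.5 mm above the rest's origin.
- long_bottle: Long clear bottle with a narrower neck and a blue cap, body 51 mm across for 135 mm from the foot, neck 31 mm, 189 mm long in all, 0.28 kg, heavier at the foot (its own +x). Lying level; origin: mid-length on its axis; its own x runs along it. Belongs in rest_long. Seated there, its axis is 41.5 mm above the rest's origin.
- rest_short: Cut for the short spice jar (hollow 43 mm diameter). Board 112 mm long, 50 mm wide. Bottle rest, one of five 90 mm apart in a wooden tray (rim 30 mm high). Two cross rails 12 mm thick, 30 mm either side of the middle, hollowed from above; fingers go down between. Origin: centre of the underside; x along the board, z up. Hollow's lowest line 16 mm, rail tops 26 mm above the origin.
- rest_medium: Cut for the medium spice bottle (hollow 43 mm diameter). Board 158 mm long, 50 mm wide. Otherwise as rest_short: same origin, axes, rails and heights.
- rest_squat: Cut for the squat jar (hollow 59 mm diameter). Board 98 mm long, 64 mm wide. Otherwise as rest_short: same origin, axes, rails and heights.
- rest_long: Cut for the long bottle (hollow 53 mm diameter). Board 196 mm long, 60 mm wide. Otherwise as rest_short: same origin, axes, rails and heights.
- rest_spare: The spare, empty at the start: the widest and longest (hollow 66 mm diameter); any of the four can be parked in it. Board 206 mm long, 74 mm wide. Otherwise as rest_short: same origin, axes, rails and heights.
- bean_tin: A tin can standing to the left of the tray, 75 mm across, 58 mm high; origin: centre of its underside. To be left alone.
Not all that is in view belongs to the job. Leave any green look-alike of the short_jar alone.

How it is judged:
At the end, for the whole second after the job is handed in: Each of the four lies in its own rest: middle within 15 mm of the rest's middle along it and 8 mm across it, axis within 5 mm of its seated height and within 0.12 rad of the rest's direction, at rest; so the spare rest is empty (x of short_jar in the frame of rest_short between -0.015 and 0.015 m and y of short_jar in the frame of rest_short between -0.008 and 0.008 m and z of short_jar in the frame of rest_short between 0.0314 and 0.0414 m and angle between the x axis of short_jar and the x axis of rest_short, either way round below 0.12 rad and linear speed of each of short_jar, medium_bottle, squat_jar, long_bottle below 0.02 m/s and angular speed of each of short_jar, medium_bottle, squat_jar, long_bottle below 0.3 rad/s and x of medium_bottle in the frame of rest_medium between -0.015 and 0.015 m and y of medium_bottle in the frame of rest_medium between -0.008 and 0.008 m and z of medium_bottle in the frame of rest_medium between 0.0315 and 0.0415 m and angle between the x axis of medium_bottle and the x axis of rest_medium, either way round below 0.12 rad and x of squat_jar in the frame of rest_squat between -0.015 and 0.015 m and y of squat_jar in the frame of rest_squat between -0.008 and 0.008 m and z of squat_jar in the frame of rest_squat between 0.0395 and 0.0495 m and angle between the x axis of squat_jar and the x axis of rest_squat, either way round below 0.12 rad and x of long_bottle in the frame of rest_long between -0.015 and 0.015 m and y of long_bottle in the frame of rest_long between -0.008 and 0.008 m and z of long_bottle in the frame of rest_long between 0.0365 and 0.0465 m and angle between the x axis of long_bottle and the x axis of rest_long, either way round below 0.12 rad); the robot touches nothing.
It fails at once if the short jar is dropped (falls free at more than 0.7 m/s, as from over 25 mm) (linear speed of short_jar above 0.7 m/s and contact force between short_jar and the fingers below 0.1 N).
It fails at once if the medium bottle is dropped (falls free at more than 0.7 m/s, as from over 25 mm) (linear speed of medium_bottle above 0.7 m/s and contact force between medium_bottle and the fingers below 0.1 N).
It fails at once if the squat jar is dropped (falls free at more than 0.7 m/s, as from over 25 mm) (linear speed of squat_jar above 0.7 m/s and contact force between squat_jar and the fingers below 0.1 N).
It fails at once if the long bottle is dropped (falls free at more than 0.7 m/s, as from over 25 mm) (linear speed of long_bottle above 0.7 m/s and contact force between long_bottle and the fingers below 0.1 N).
It fails at once if the tin can is pushed more than 20 mm or tipped (distance of bean_tin from where it was at the start of the episode above 0.02 m or angle between bean_tin's own z axis and vertical above 0.3 rad).
It also fails if it takes over 120 s, if anything falls off the work surface, if the arm or the gripper's body presses on something with over 40 N, if the wrist force passes 120 N, or if a joint passes its speed limit or range.

## Working session

There is one attempt and no reset: what is moved stays moved. The work goes in short steps, Python scripts to look and compute and a tool call to move; the robot and the scene stay as the last step left them, time stands still between calls to the robot, and variables do not carry over. Pictures are saved under pics/ and viewed, at most 14 in all, crops included, and the job is handed in when it is done.

Besides the shell and the picture viewer there is one more tool, called after "Call:" by a JSON object that holds its "fn" and its "kwargs". send_rows: Moves the arm, as the interface text tells. Its arguments: {"type":"object","properties":{"rows":{"type":"string"},"grip_force":{"type":"number"}},"required":["rows"]}

```bash
mkdir -p pics; cat > h.py <<'E'
import numpy as np, cv2, sys
from plant import ctrl
names=['short_jar','medium_bottle','squat_jar','long_bottle','rest_short','rest_medium','rest_squat','rest_long','rest_spare','bean_tin']
def cam(n,save=None):
    p=ctrl.read_camera(n)
    if save: cv2.imwrite(f'pics/{save}.png',p['color'][:,:,::-1])
    return p
def w(p,c):
    E=np.array(p['extrinsics']); return E[:3,:3].T@(np.array(c)-E[:3,3])
def px(p,X):
    E=np.array(p['extrinsics']);K=np.array([[p['fx'],0,p['cx']],[0,p['fy'],p['cy']],[0,0,1.]])
    return cv2.projectPoints(np.array(X,float).reshape(-1,3),cv2.Rodrigues(E[:3,:3])[0],E[:3,3],K,np.array(p['D']))[0][:,0]
def unpx(p,uv,z):
    E=np.array(p['extrinsics']);K=np.array([[p['fx'],0,p['cx']],[0,p['fy'],p['cy']],[0,0,1.]])
    u=cv2.undistortPoints(np.array(uv,float).reshape(-1,1,2),K,np.array(p['D']))[:,0]
    d=np.c_[u,np.ones(len(u))]@E[:3,:3]; o=-E[:3,:3].T@E[:3,3]
    return o+d*((z-o[2])/d[:,2])[:,None]
def find(p,n,k=3):
    for r in ctrl.look_for(p,n)[:k]:
        X=w(p,r['position']); print(n,round(r['p'],2),X.round(3),px(p,X)[0].round())
E
python3 - <<'E'
from h import *
for c in ['top','side']:
    p=cam(c,c+'0'); print(c)
    for n in names: find(p,n)
print(ctrl.get_state(),ctrl.nose_length)
E
```

```text
top
short_jar 0.74 [0.495 0.052 0.06 ] [304. 247.]
short_jar 0.65 [0.474 0.302 0.04 ] [197. 254.]
squat_jar 0.9 [ 0.502 -0.033  0.077] [343. 244.]
long_bottle 0.86 [ 0.525 -0.204  0.068] [416. 235.]
long_bottle 0.4 [0.493 0.077 0.008] [292. 247.]
rest_short 0.75 [ 0.512 -0.194  0.014] [405. 240.]
rest_long 0.72 [0.49  0.145 0.01 ] [265. 248.]
rest_spare 0.77 [ 0.508 -0.124  0.015] [376. 242.]
bean_tin 0.88 [0.605 0.397 0.054] [155. 197.]
side
short_jar 0.74 [0.473 0.278 0.037] [233. 170.]
short_jar 0.69 [0.491 0.044 0.055] [257. 229.]
short_jar 0.23 [0.478 0.13  0.013] [245. 217.]
medium_bottle 0.69 [0.483 0.129 0.055] [247. 204.]
squat_jar 0.93 [ 0.499 -0.051  0.068] [269. 258.]
long_bottle 0.62 [ 0.525 -0.225  0.066] [304. 331.]
rest_short 0.94 [ 0.518 -0.235  0.013] [301. 352.]
rest_medium 0.58 [ 0.496 -0.045  0.012] [268. 274.]
rest_squat 0.61 [0.483 0.132 0.056] [246. 203.]
rest_squat 0.51 [0.476 0.044 0.015] [251. 244.]
rest_squat 0.4 [0.495 0.042 0.057] [259. 229.]
rest_long 0.67 [0.474 0.131 0.014] [244. 217.]
rest_spare 0.67 [ 0.503 -0.122  0.014] [279. 303.]
bean_tin 0.55 [0.596 0.379 0.051] [273. 137.]
bean_tin 0.39 [ 0.505 -0.123  0.011] [280. 304.]
{'time': 1.1, 'qpos': array([-1.25600345e+00,  2.86304610e-01,  1.57667064e+00, -3.44818187e-06,
        1.27861604e+00, -1.50010775e-01]), 'dq': array([-0.00202098,  0.00074081,  0.00044507,  0.00104796,  0.00074061,
       -0.00109407]), 'joint_efforts': array([ 4.17784204e-04, -4.05974686e+01, -2.92943913e+01, -9.95549362e-05,
        6.00191688e-04, -3.00644032e-06]), 'eef_pos': array([ 0.30258446, -0.603374  ,  0.25333771]), 'tcp_rot': array([ 9.73115911e-01,  2.30315922e-01, -1.58938909e-06,  8.14402200e-07]), 'contact_force': array([ 0.04940509, -0.22841697, -0.92234448]), 'wrist_torque': array([-0.04246429, -0.02786283, -0.00567569]), 'finger_force': 0.0, 'opening': 1.0010116483894538} 0.022
```

```bash
python3 - <<'E'
import cv2
a=cv2.imread('pics/top0.png'); c=a[165:325,130:460]
cv2.imwrite('pics/topc.png',cv2.resize(c,None,fx=2.4,fy=2.4,interpolation=cv2.INTER_CUBIC))
a=cv2.imread('pics/side0.png'); c=a[100:400,140:400]
cv2.imwrite('pics/sidec.png',cv2.resize(c,None,fx=1.95,fy=1.95,interpolation=cv2.INTER_CUBIC))
E
```

```text
(no output)
```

View pics/topc.png

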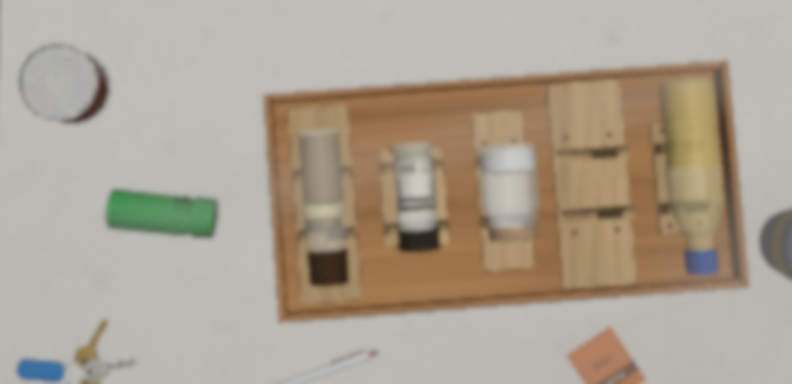

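View pics/sidec.png

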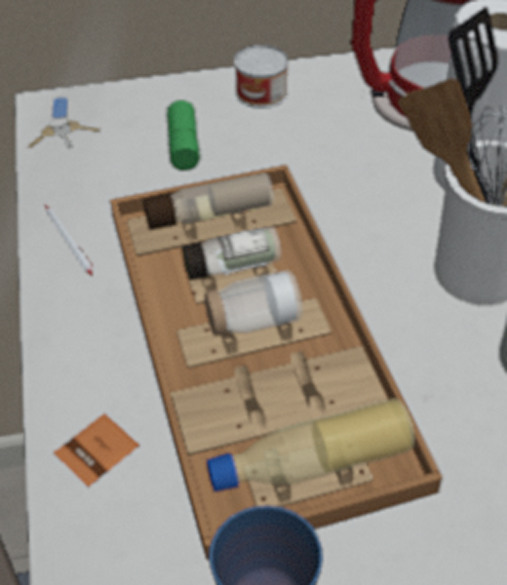

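The rests, left to right in the top crop, are:

| Rest | Crop pixel | Holds now |
|---|---|---|
| rest_long | (323,205) | medium_bottle |
| rest_squat | (415,197) | short_jar |
| rest_medium | (503,190) | squat_jar |
| rest_spare | (592,185) | empty |
| rest_short | (690,178) | long_bottle |

Two things could be taken for short_jar. One has a black cap and lies in the tray at top-image pixel (304,247). The other is the green look-alike outside the tray at (197,254). I choose the black-capped one. Next I work out the tray frame and a viewing pose for the wrist camera.

```bash
cat >> h.py <<'E'
def yaw_now(s): q=s['tcp_rot']; return 2*np.arctan2(q[1],q[0])
def rel(X,yaw):
    from scipy.spatial.transform import Rotation as R
    s=ctrl.get_state(); Rn=R.from_quat(s['tcp_rot']); Rt=R.from_quat([np.cos(yaw/2),np.sin(yaw/2),0,0])
    print('turn',np.degrees((Rn.inv()*Rt).as_rotvec()).round(2),'shift',(1e3*Rn.inv().apply(np.array(X)-s['eef_pos'])).round(1))
E
python3 - <<'E'
from h import *
p=cam('top')
c=np.array([(265,96),(727,63),(747,285),(281,320)])/2.4+[130,165]
W=unpx(p,c,0.03); print(W.round(3), W.mean(0)); 
print(np.degrees(np.arctan2(*(W[0]-W[3])[1::-1])),np.degrees(np.arctan2(*(W[0]-W[1])[1::-1]))-90)
d=W[0]-W[3]; print(np.linalg.norm(d),np.linalg.norm(W[0]-W[1]))
for x in ([.5,-.03,.4],[.45,-.03,.4]): rel(x,np.arctan2(d[1],d[0]))
E
```

```text
[[ 0.591  0.203  0.03 ]
 [ 0.63  -0.256  0.03 ]
 [ 0.411 -0.275  0.03 ]
 [ 0.372  0.184  0.03 ]] [ 0.50094686 -0.03608725  0.03      ]
5.039710754273697 4.864209876754458
0.22037514473003506 0.46100566196845455
turn [-0.    0.   21.59] shift [ 433.5 -424.1 -146.7]
turn [-0.    0.   21.59] shift [ 388.8 -446.5 -146.7]
```

The rows are not in the units I measure in: shifts go in shares of 50 cm and turns go in shares of 60 degrees. I convert before sending: -280 mm / 500 = -0.56, -147 mm / 500 = -0.294, 21.6 degrees / 60 = 0.36.

Call:
{"fn": "send_rows", "kwargs": {"rows": "0 0 0 0 0 -0.12 1;0 0 0 0.08 -0.08 -0.24 1;0 0 0.1667 0.16 -0.16 -0.294 1;0 0 0.36 0.24 -0.24 -0.294 1;0 0 0.36 0.32 -0.32 -0.294 1;0 0 0.36 0.4 -0.4 -0.294 1;0 0 0.36 0.48 -0.48 -0.294 1;0 0 0.36 0.56 -0.56 -0.294 1"}}

```text
time: 2.15
eef_pos: [0.4276, -0.2257, 0.4006]
tcp_rot: [0.999, 0.044, 0.0, 0.0]
contact_force: [0.3, 0.3, 0.1]
opening: 0.997
finger_force: 0.0
```

```bash
python3 - <<'E'
from h import *
rel([.5,-.036,.4],np.radians(5))
E
```

```text
turn [ 0.03 -0.05  0.02] shift [  88.7 -182.6    0.6]
```

To row units: -182 mm / 500 = -0.364, -150 mm / 500 = -0.3.

Call:
{"fn": "send_rows", "kwargs": {"rows": "0 0 0 0.05 -0.1 0 1;0 0 0 0.1 -0.2 0 1;0 0 0 0.15 -0.3 0 1;0 0 0 0.176 -0.364 0 1;0 0 0 0.176 -0.364 0 1;0 0 0 0.176 -0.364 0 1"}}

```text
time: 2.9
eef_pos: [0.4989, -0.0389, 0.4004]
tcp_rot: [0.999, 0.044, -0.0, 0.0]
contact_force: [-0.4, 0.9, -0.3]
opening: 1.002
finger_force: 0.0
```

```bash
python3 - <<'E'
from h import *
p=cam('wrist','w1'); print(ctrl.get_state()['eef_pos'])
E=np.array(p['extrinsics']); print(-E[:3,:3].T@E[:3,3], E[:3,:3].round(2),p['fx'])
for n in names[:9]: find(p,n,2)
# model overlay: rests
c=np.array([.501,-.036]);a=np.radians(4.95);ex=np.array([np.cos(a),np.sin(a)]);ey=np.array([-ex[1],ex[0]])
print(px(p,[np.r_[c+ey*.09*k,0.02] for k in (2,1,0,-1,-2)]).round())
E
```

```text
[ 0.49888106 -0.03931546  0.40033798]
[ 0.57876569 -0.03233957  0.52055274] [[ 0.09 -1.    0.  ]
 [-0.95 -0.08  0.31]
 [-0.31 -0.03 -0.95]] 336.7831554134226
short_jar 0.72 [0.499 0.052 0.058] [211. 154.]
short_jar 0.61 [0.523 0.126 0.013] [168. 129.]
medium_bottle 0.77 [0.495 0.142 0.057] [146. 152.]
squat_jar 0.97 [ 0.507 -0.031  0.079] [271. 156.]
long_bottle 0.8 [ 0.538 -0.206  0.069] [403. 144.]
rest_short 0.57 [ 0.516 -0.195  0.012] [380. 153.]
rest_medium 0.86 [ 0.559 -0.03   0.011] [274. 113.]
rest_medium 0.59 [ 0.509 -0.03   0.081] [270. 155.]
rest_squat 0.56 [0.501 0.035 0.01 ] [228. 149.]
rest_squat 0.25 [0.495 0.142 0.058] [146. 152.]
rest_long 0.9 [0.52  0.128 0.009] [167. 131.]
rest_long 0.61 [ 0.517 -0.194  0.01 ] [379. 152.]
rest_spare 0.71 [ 0.52  -0.122  0.014] [333. 146.]
[[155. 154.]
 [214. 154.]
 [275. 154.]
 [335. 154.]
 [395. 155.]]
```

View pics/w1.png

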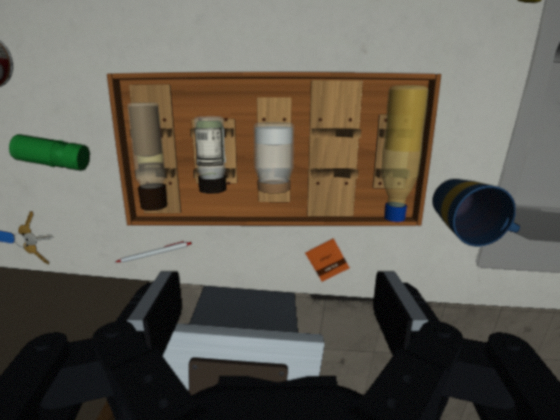

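The wrist picture agrees with the model: medium bottle (150,152), short jar with black cap (211,154), squat jar (273,157), spare rest (335,147), long bottle (404,148). The green look-alike lies at (50,152), outside the tray. I'll take one close crop to fix the board corners.

```bash
python3 - <<'E'
import cv2
a=cv2.imread('pics/w1.png'); c=a[66:232,102:446]
cv2.imwrite('pics/w1c.png',cv2.resize(c,(792,382),interpolation=cv2.INTER_CUBIC))
E
```

```text
(no output)
```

View pics/w1c.png

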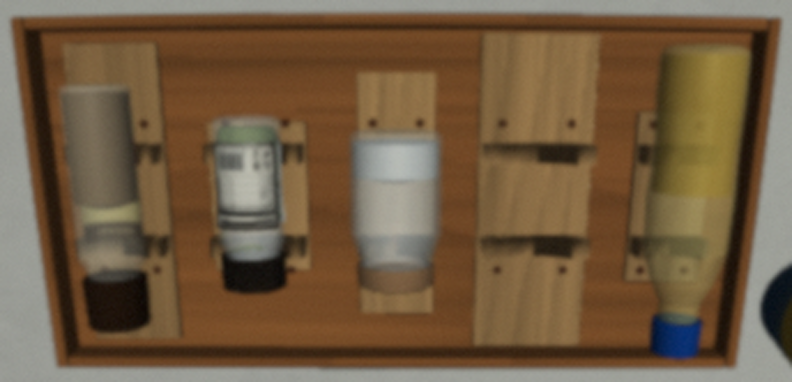

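```bash
cat > fit.py <<'E'
from h import *
from scipy.optimize import least_squares
p=cam('wrist')
T=lambda c:np.array(c,float)/np.array([792/344,382/166])+[102,66]
obs=[(-1,.206,.074,[(482,34,1,1),(600,35,1,-1),(580,346,-1,-1),(473,346,-1,1)]),
(0,.158,.050,[(357,72,1,1),(437,72,1,-1),(432,313,-1,-1),(361,313,-1,1)]),
(2,.196,.060,[(63,44,1,1),(156,42,1,-1),(181,337,-1,-1)])]
P=[];L=[];
for k,l,w_,cs in obs:
    for u,v,a,b in cs: P.append(T((u,v))); L.append((a*l/2,k*.09+b*w_/2))
P=np.array(P);L=np.array(L)
def world(t,L,z=None):
    c,s=np.cos(t[2]),np.sin(t[2]); L=np.atleast_2d(L)
    return np.c_[t[0]+c*L[:,0]-s*L[:,1],t[1]+s*L[:,0]+c*L[:,1],np.full(len(L),t[3] if z is None else z)]
r=least_squares(lambda t:(px(p,world(t,L))-P).ravel(),[.5,-.036,.086,.012]); t=r.x
print(t.round(4),np.degrees(t[2]),(r.fun.reshape(-1,2)).round(1).tolist())
zb=t[3]
# bottle ends in crop px: (left,right,v_far),(left,right,v_near); axis z guesses
B={'medium':((63,130,88),(88,147,330),.045),'short':((215,283,119),(223,287,290),.045),'squat':((353,440,137),(359,433,292),.055),'long':((662,751,47),(652,698,355),.05)}
for n,(a,b,z) in B.items():
    e=[unpx(p,[T(((q[0]+q[1])/2,q[2]))],z)[0] for q in (a,b)]
    m=[(lambda d:np.array([np.cos(t[2])*d[0]+np.sin(t[2])*d[1],-np.sin(t[2])*d[0]+np.cos(t[2])*d[1]]))(x[:2]-t[:2]) for x in e]
    print(n,'far/near in tray frame mm',(np.array(m)*1e3).round(1).tolist(),'len',round(np.linalg.norm(m[0]-m[1])*1e3))
E
python3 fit.py
```

```text
[ 0.5027 -0.0347  0.0845  0.01  ] 4.8438122496798774 [[0.0, -0.5], [0.3, -0.4], [-0.8, 0.1], [-0.2, 0.0], [-0.0, 0.3], [-0.2, 0.4], [0.4, 0.0], [-0.3, -0.1], [-0.1, -0.4], [0.4, -0.0], [0.4, 0.7]]
medium far/near in tray frame mm [[70.9, 177.9], [-80.3, 181.3]] len 151
short far/near in tray frame mm [[52.4, 87.8], [-53.3, 89.8]] len 106
squat far/near in tray frame mm [[42.6, -0.3], [-51.7, 0.1]] len 94
long far/near in tray frame mm [[94.7, -179.7], [-94.9, -181.2]] len 190
```

```bash
cat >> h.py <<'E'
TC=np.array([.5027,-.0347]);TA=.0845
def go(x,y,z):
    """tray-frame mm"""
    c,s=np.cos(TA),np.sin(TA); X=TC+np.array([c*x-s*y,s*x+c*y])/1e3
    rel([*X,z/1e3],TA)
E
python3 - <<'E'
from h import *
go(-4.5,0,130); go(-4.5,0,54)
E
```

```text
turn [-0.   -0.    0.17] shift [ -0.5  -3.7 270.3]
turn [-0.   -0.    0.17] shift [ -0.5  -3.7 346.3]
```

To row units: 270 mm / 500 = 0.54, -3.7 mm / 500 = -0.0074, 0.2 degrees / 60 = 0.0033.

Call:
{"fn": "send_rows", "kwargs": {"rows": "0 0 0.0033 -0.001 -0.0074 0.12 0.6;0 0 0.0033 -0.001 -0.0074 0.24 0.6;0 0 0.0033 -0.001 -0.0074 0.36 0.6;0 0 0.0033 -0.001 -0.0074 0.47 0.6;0 0 0.0033 -0.001 -0.0074 0.53 0.6;0 0 0.0033 -0.001 -0.0074 0.54 0.6;0 0 0.0033 -0.001 -0.0074 0.54 0.6;0 0 0.0033 -0.001 -0.0074 0.54 0.6", "grip_force": 60}}

```text
time: 4.45
eef_pos: [0.4997, -0.0353, 0.1325]
tcp_rot: [0.999, 0.042, 0.002, 0.001]
contact_force: [-0.4, -0.7, 0.6]
opening: 0.8
finger_force: 0.0
```

```bash
python3 - <<'E'
from h import *
p=cam('wrist','w2'); go(-4.5,0,54); find(p,'squat_jar',1)
print(px(p,[np.r_[TC,.05]]))
E
```

```text
turn [ 0.08 -0.21 -0.01] shift [-1.6 -0.4 78.4]
squat_jar 0.57 [ 0.515 -0.033  0.076] [274. 221.]
[[275.66777577 225.51463212]]
```

View pics/w2.png

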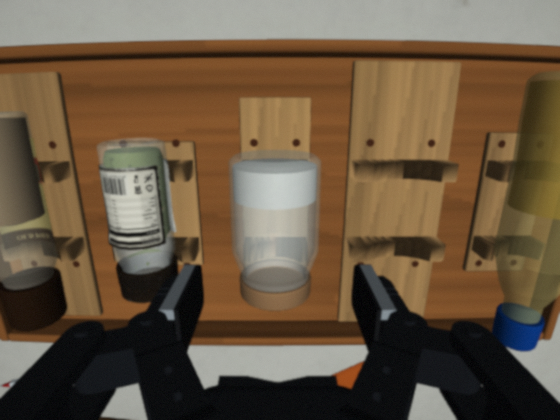

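The jar at (275,225) is centred between the fingers at columns 203 and 355. I'll descend and grip.

To row units: 76 mm / 500 = 0.152, 65 mm / 500 = 0.13.

Call:
{"fn": "send_rows", "kwargs": {"rows": "0 0 0 -0.002 0 0.08 0.6;0 0 0 -0.002 0 0.13 0.6;0 0 0 -0.002 0 0.152 0.6;0 0 0 -0.002 0 0.152 0.6;0 0 0 -0.002 0 0.152 0.2;0 0 0 -0.002 0 0.152 0.2;0 0 0 -0.002 0 0.152 0.2;0 0 0 -0.002 0 0.152 0.2", "grip_force": 60}}

```text
time: 5.55
eef_pos: [0.4983, -0.0343, 0.056]
tcp_rot: [0.999, 0.042, 0.001, -0.001]
contact_force: [-0.9, 5.7, 4.8]
opening: 0.652
finger_force: 63.0
```

To row units: 90 mm / 500 = 0.18, 4.5 mm / 500 = 0.009.

Call:
{"fn": "send_rows", "kwargs": {"rows": "0 0 0 0 0 -0.04 0.1;0 0 0 0 0 -0.1 0.1;0 0 0 0.004 0.02 -0.14 0.1;0 0 0 0.009 0.1 -0.14 0.1;0 0 0 0.009 0.18 -0.14 0.1;0 0 0 0.009 0.18 -0.12 0.1;0 0 0 0.009 0.18 -0.06 0.1;0 0 0 0.009 0.18 -0.06 0.1"}}

```text
time: 6.55
eef_pos: [0.5068, -0.1228, 0.0816]
tcp_rot: [0.999, 0.042, -0.003, -0.002]
contact_force: [0.2, 0.6, -1.6]
opening: 0.644
finger_force: 64.4
```

```bash
python3 - <<'E'
from h import *
go(0,-90,50); print(ctrl.get_state()['contact_force'],ctrl.get_state()['finger_force'])
E
```

```text
turn [-0.19  0.35  0.01] shift [ 3.5  2.  31.6]
[ 0.24501063  0.60020366 -1.55279491] 64.37086701393127
```

To row units: 28 mm / 500 = 0.056, 27 mm / 500 = 0.054.

Call:
{"fn": "send_rows", "kwargs": {"rows": "0 0 0 0.004 0.002 0.02 0.1;0 0 0 0.004 0.002 0.036 0.1;0 0 0 0.004 0.002 0.048 0.1;0 0 0 0.004 0.002 0.052 0.1;0 0 0 0.004 0.002 0.054 0.1;0 0 0 0.004 0.002 0.056 0.1;0 0 0 0.004 0.002 0.056 0.1;0 0 0 0.004 0.002 0.056 0.1"}}

```text
time: 7.55
eef_pos: [0.5115, -0.1252, 0.0565]
tcp_rot: [0.999, 0.042, 0.0, 0.0]
contact_force: [0.4, -0.7, -2.3]
opening: 0.649
finger_force: 64.4
```

```bash
python3 - <<'E'
from h import *
go(0,-90,50); print(ctrl.get_state()['contact_force'],ctrl.get_state()['finger_force'])
E
```

```text
turn [ 0.01 -0.01 -0.01] shift [-1.1 -0.9  6.5]
[ 0.35786077 -0.6605378  -2.26097211] 64.37072038650513
```

Call:
{"fn": "send_rows", "kwargs": {"rows": "0 0 0 -0.002 0 0.002 0.1;0 0 0 -0.002 0 0.004 0.1;0 0 0 -0.002 0 0.006 0.1;0 0 0 -0.002 0 0.007 0.1;0 0 0 -0.002 0 0.007 0.1"}}

```text
time: 8.18
eef_pos: [0.5103, -0.1252, 0.0535]
tcp_rot: [0.999, 0.042, -0.0, -0.0]
contact_force: [-3.4, 1.3, 5.4]
opening: 0.649
finger_force: 65.2
```

To row units: -110 mm / 500 = -0.22, -70 mm / 500 = -0.14.

Call:
{"fn": "send_rows", "kwargs": {"rows": "0 0 0 0 0 0 0.4;0 0 0 0 0 0 0.5;0 0 0 0 0 0 0.6;0 0 0 0 0 0 0.6;0 0 0 0 0 -0.06 0.6;0 0 0 0 0 -0.14 0.6;0 0 0 0 0 -0.22 0.6;0 0 0 0 0 -0.22 0.6"}}

```text
time: 9.18
eef_pos: [0.5128, -0.1263, 0.1671]
tcp_rot: [0.999, 0.042, 0.004, 0.002]
contact_force: [-0.4, 0.5, -0.9]
opening: 0.799
finger_force: 0.0
```

```bash
python3 - <<'E'
from h import *
go(-4.7,180,160); go(-4.7,180,50)
E
```

```text
turn [ 0.25 -0.44 -0.01] shift [  -7.1 -272.1    5.8]
turn [ 0.25 -0.44 -0.01] shift [  -8.  -272.6  115.8]
```

To row units: -272 mm / 500 = -0.544, -165 mm / 500 = -0.33.

Call:
{"fn": "send_rows", "kwargs": {"rows": "0 0 0 -0.004 -0.11 0 0.2;0 0 0 -0.008 -0.22 0 0.2;0 0 0 -0.012 -0.33 0 0.2;0 0 0 -0.014 -0.44 0 0.2;0 0 0 -0.014 -0.544 0.02 0.2;0 0 0 -0.014 -0.544 0.07 0.2;0 0 0 -0.014 -0.544 0.07 0.2;0 0 0 -0.014 -0.544 0.07 0.2"}}

```text
time: 10.18
eef_pos: [0.4805, 0.1449, 0.1277]
tcp_rot: [0.999, 0.042, -0.0, 0.0]
contact_force: [0.2, -0.1, 1.2]
opening: 0.601
finger_force: 0.0
```

```bash
python3 - <<'E'
from h import *
p=cam('wrist','w3'); go(-4.7,180,48); find(p,'medium_bottle',1); find(p,'squat_jar',1)
E
```

```text
turn [ 0.   -0.04 -0.08] shift [ 1.7  0.6 80.3]
medium_bottle 0.55 [0.502 0.149 0.058] [273. 202.]
```

View pics/w3.png

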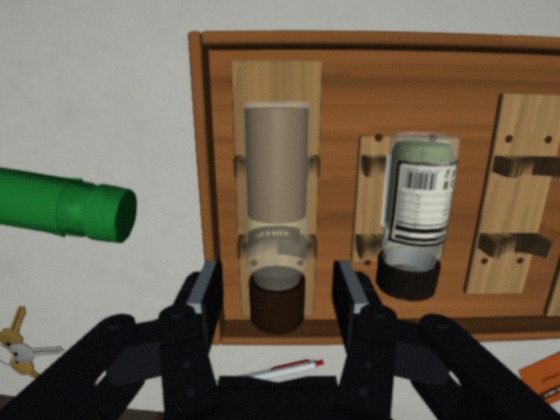

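The medium bottle (277,205) is centred between the pads at columns 220 and 335, and the left finger stays just inside the rim.

To row units: 80 mm / 500 = 0.16, 78 mm / 500 = 0.156.

Call:
{"fn": "send_rows", "kwargs": {"rows": "0 0 0 0.003 0.001 0.08 0.2;0 0 0 0.003 0.001 0.13 0.2;0 0 0 0.003 0.001 0.156 0.2;0 0 0 0.003 0.001 0.16 0.2;0 0 0 0.003 0.001 0.16 -0.3;0 0 0 0.003 0.001 0.16 -0.3;0 0 0 0.003 0.001 0.16 -0.3;0 0 0 0.003 0.001 0.16 -0.3", "grip_force": 60}}

```text
time: 11.32
eef_pos: [0.483, 0.1452, 0.049]
tcp_rot: [0.999, 0.042, 0.001, -0.0]
contact_force: [-0.7, 2.6, 5.9]
opening: 0.459
finger_force: 61.0
```

To row units: 180 mm / 500 = 0.36, 150 mm / 500 = 0.3.

Call:
{"fn": "send_rows", "kwargs": {"rows": "0 0 0 0 0 -0.04 -0.4;0 0 0 0 0 -0.1 -0.4;0 0 0 0 0.01 -0.16 -0.4;0 0 0 0.004 0.1 -0.16 -0.4;0 0 0 0.008 0.2 -0.16 -0.4;0 0 0 0.01 0.3 -0.16 -0.4;0 0 0 0.01 0.36 -0.16 -0.4;0 0 0 0.01 0.36 -0.12 -0.4"}}

```text
time: 12.32
eef_pos: [0.5033, -0.0369, 0.1086]
tcp_rot: [0.999, 0.041, 0.002, 0.001]
contact_force: [0.1, 0.9, -1.5]
opening: 0.458
finger_force: 60.9
```

To row units: 55 mm / 500 = 0.11, 53 mm / 500 = 0.106.

Call:
{"fn": "send_rows", "kwargs": {"rows": "0 0 0 0 0 0.04 -0.4;0 0 0 0 0 0.07 -0.4;0 0 0 0 0 0.09 -0.4;0 0 0 0 0 0.1 -0.4;0 0 0 0 0 0.106 -0.4;0 0 0 0 0 0.11 -0.4;0 0 0 0 0 0.11 -0.4;0 0 0 0 0 0.11 -0.4"}}

```text
time: 13.32
eef_pos: [0.5025, -0.0341, 0.0532]
tcp_rot: [0.999, 0.042, 0.0, 0.0]
contact_force: [-0.1, 0.4, -2.8]
opening: 0.454
finger_force: 60.9
```

```bash
python3 - <<'E'
from h import *
go(0,0,49); print(ctrl.get_state()['contact_force'],ctrl.get_state()['finger_force'])
E
```

```text
turn [ 0.02 -0.04 -0.01] shift [0.2 0.6 4.2]
[-0.09533186  0.35565117 -2.77501605] 60.910195112228394
```

To row units: 4.5 mm / 500 = 0.009, 3.5 mm / 500 = 0.007.

Call:
{"fn": "send_rows", "kwargs": {"rows": "0 0 0 0 0.001 0.003 -0.4;0 0 0 0 0.001 0.005 -0.4;0 0 0 0 0.001 0.007 -0.4;0 0 0 0 0.001 0.009 -0.4;0 0 0 0 0.001 0.009 -0.4"}}

```text
time: 13.95
eef_pos: [0.5024, -0.0345, 0.0499]
tcp_rot: [0.999, 0.042, -0.001, -0.0]
contact_force: [-5.6, 1.1, 10.0]
opening: 0.458
finger_force: 62.2
```

Call:
{"fn": "send_rows", "kwargs": {"rows": "0 0 0 0 0 0 0;0 0 0 0 0 0 0.1;0 0 0 0 0 0 0.3;0 0 0 0 0 0 0.3;0 0 0 0 0 -0.06 0.3;0 0 0 0 0 -0.14 0.4;0 0 0 0 0 -0.22 0.4;0 0 0 0 0 -0.22 0.4"}}

```text
time: 14.95
eef_pos: [0.5048, -0.0353, 0.1624]
tcp_rot: [0.999, 0.042, 0.004, 0.001]
contact_force: [-0.1, 0.1, -0.1]
opening: 0.7
finger_force: 0.0
```

```bash
python3 - <<'E'
from h import *
go(8,-180,160); go(8,-180,130)
E
```

```text
turn [ 0.17 -0.46 -0.01] shift [  6.  179.3   2.9]
turn [ 0.17 -0.46 -0.01] shift [  5.8 179.2  32.9]
```

To row units: 179 mm / 500 = 0.358, 160 mm / 500 = 0.32.

Call:
{"fn": "send_rows", "kwargs": {"rows": "0 0 0 0.004 0.11 0 0.4;0 0 0 0.008 0.22 0 0.4;0 0 0 0.012 0.32 0 0.4;0 0 0 0.012 0.358 0.02 0.4;0 0 0 0.012 0.358 0.06 0.4;0 0 0 0.012 0.358 0.06 0.4;0 0 0 0.012 0.358 0.06 0.4"}}

```text
time: 15.82
eef_pos: [0.523, -0.2107, 0.1275]
tcp_rot: [0.999, 0.043, -0.001, -0.001]
contact_force: [1.0, 0.1, 0.6]
opening: 0.7
finger_force: 0.0
```

```bash
python3 - <<'E'
from h import *
p=cam('wrist','w4'); go(8,-180,55); find(p,'long_bottle',1); find(p,'squat_jar',1); find(p,'medium_bottle',1)
E
```

```text
turn [-0.02  0.01  0.09] shift [ 2.3  2.5 73.3]
long_bottle 0.61 [ 0.549 -0.214  0.068] [287. 202.]
squat_jar 0.84 [ 0.527 -0.131  0.072] [137. 230.]
medium_bottle 0.77 [ 0.502 -0.047  0.055] [ 22. 243.]
```

View pics/w4.png

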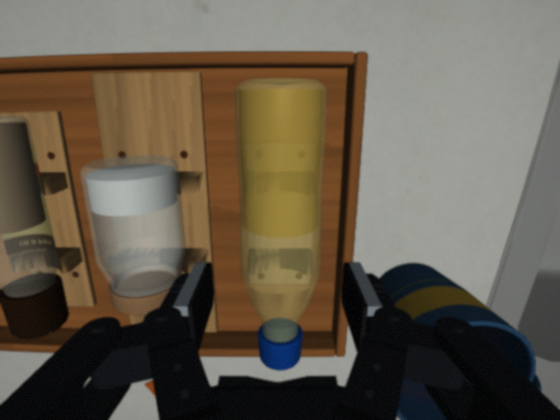

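The long bottle (282,180) sits 2 mm right of the finger middle (278). The mug (455,320) lies outside the tray and clear of the fingers. The squat jar is settled in the spare rest.

To row units: 73 mm / 500 = 0.146, 70 mm / 500 = 0.14.

Call:
{"fn": "send_rows", "kwargs": {"rows": "0 0 0 0.002 0.004 0.06 0.4;0 0 0 0.004 0.004 0.11 0.4;0 0 0 0.004 0.004 0.14 0.4;0 0 0 0.004 0.004 0.146 0.4;0 0 0 0.004 0.004 0.146 0;0 0 0 0.004 0.004 0.146 0;0 0 0 0.004 0.004 0.146 0;0 0 0 0.004 0.004 0.146 0", "grip_force": 80}}

```text
time: 17.02
eef_pos: [0.5256, -0.2128, 0.0563]
tcp_rot: [0.999, 0.042, -0.0, -0.001]
contact_force: [-0.5, 5.3, 0.9]
opening: 0.575
finger_force: 82.2
```

To row units: -90 mm / 500 = -0.18, -60 mm / 500 = -0.12.

Call:
{"fn": "send_rows", "kwargs": {"rows": "0 0 0 0 0 -0.02 -0.1;0 0 0 0 0 -0.06 -0.1;0 0 0 0 0 -0.12 -0.1;0 0 0 0 -0.004 -0.18 -0.1;0 0 0 0 -0.004 -0.18 -0.1;0 0 0 0 -0.004 -0.18 -0.1"}}

```text
time: 17.77
eef_pos: [0.5249, -0.2122, 0.1451]
tcp_rot: [0.999, 0.042, -0.0, -0.0]
contact_force: [-0.9, -0.2, -4.6]
opening: 0.568
finger_force: 83.2
```

```bash
python3 - <<'E'
from h import *
p=cam('wrist','w5'); go(8,180,145); s=ctrl.get_state(); print(s['wrist_torque'],s['contact_force'])
a=cam('side')['color']
cv2.imwrite('pics/w5.png',np.hstack([cv2.resize(p['color'],(400,300)),cv2.resize(a[100:400,140:540],(400,300))])[:,:,::-1])
E
```

```text
turn [-0.07  0.1  -0.02] shift [   1.2 -358.4   -0.4]
[ 0.02547753  0.00755825 -0.03049695] [-0.50168224 -0.69664441 -3.03774307]
```

View pics/w5.png

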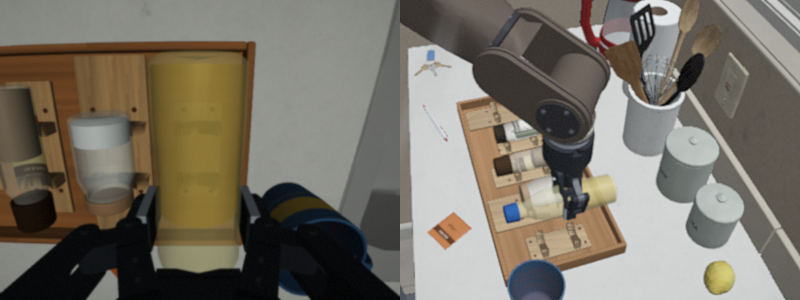

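The bottle is held level at (200,150) and clear of everything. I carry it over to rest_long.

To row units: -358 mm / 500 = -0.716, -330 mm / 500 = -0.66.

Call:
{"fn": "send_rows", "kwargs": {"rows": "0 0 0 0 -0.06 0 -0.1;0 0 0 0 -0.16 0 -0.1;0 0 0 0 -0.26 0 -0.1;0 0 0 0 -0.36 0 -0.1;0 0 0 0 -0.46 0 -0.1;0 0 0 0 -0.56 0 -0.1;0 0 0 0.002 -0.66 0 -0.1;0 0 0 0.002 -0.716 0 -0.1"}}

```text
time: 18.88
eef_pos: [0.4948, 0.1466, 0.1438]
tcp_rot: [0.999, 0.043, -0.001, -0.0]
contact_force: [0.3, -0.7, -3.3]
opening: 0.576
finger_force: 83.5
```

To row units: 80 mm / 500 = 0.16, 75 mm / 500 = 0.15.

Call:
{"fn": "send_rows", "kwargs": {"rows": "0 0 0 0 0 0.02 -0.1;0 0 0 0 0 0.06 -0.1;0 0 0 0 0 0.1 -0.1;0 0 0 0 0 0.13 -0.1;0 0 0 0 0 0.15 -0.1;0 0 0 0 0 0.16 -0.1;0 0 0 0 0 0.16 -0.1;0 0 0 0 0 0.16 -0.1"}}

```text
time: 19.88
eef_pos: [0.4968, 0.1446, 0.066]
tcp_rot: [0.999, 0.042, 0.001, -0.0]
contact_force: [0.4, -0.0, -2.5]
opening: 0.57
finger_force: 83.6
```

```bash
python3 - <<'E'
from h import *
go(8,180,54); s=ctrl.get_state(); print(s['wrist_torque'],s['contact_force'])
p=cam('side'); cv2.imwrite('pics/s6.png',cv2.resize(p['color'][130:270,170:340],None,fx=3.5,fy=3.5)[:,:,::-1])
E
```

```text
turn [ 0.   -0.09 -0.  ] shift [-1.2 -0.8 12. ]
[-0.029326    0.0278058  -0.01176469] [ 0.38125771 -0.0137785  -2.46336147]
```

View pics/s6.png

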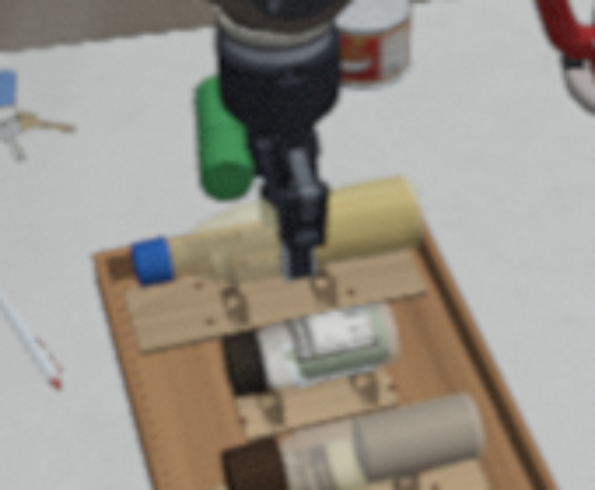

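The long bottle hangs level just above rest_long, with the cap at (152,262) and the foot at (400,205). I'll lower it until it touches.

To row units: 12.5 mm / 500 = 0.025, 12 mm / 500 = 0.024.

Call:
{"fn": "send_rows", "kwargs": {"rows": "0 0 0 -0.002 -0.002 0.008 -0.1;0 0 0 -0.002 -0.002 0.016 -0.1;0 0 0 -0.002 -0.002 0.02 -0.1;0 0 0 -0.002 -0.002 0.022 -0.1;0 0 0 -0.002 -0.002 0.024 -0.1;0 0 0 -0.002 -0.002 0.025 -0.1;0 0 0 -0.002 -0.002 0.025 -0.1"}}

```text
time: 20.8
eef_pos: [0.4951, 0.1458, 0.0543]
tcp_rot: [0.999, 0.042, -0.001, -0.0]
contact_force: [-6.1, 1.9, 6.9]
opening: 0.57
finger_force: 84.7
```

To row units: -105 mm / 500 = -0.21, -70 mm / 500 = -0.14.

Call:
{"fn": "send_rows", "kwargs": {"rows": "0 0 0 0 0 0 0.2;0 0 0 0 0 0 0.3;0 0 0 0 0 0 0.35;0 0 0 0 0 0 0.35;0 0 0 0 0 -0.06 0.35;0 0 0 0 0 -0.14 0.35;0 0 0 0 0 -0.21 0.2;0 0 0 0 0 -0.21 0.2", "grip_force": 60}}

```text
time: 21.8
eef_pos: [0.4974, 0.1456, 0.1615]
tcp_rot: [0.999, 0.042, 0.004, -0.0]
contact_force: [0.1, -0.2, 0.0]
opening: 0.601
finger_force: 0.0
```

```bash
python3 - <<'E'
from h import *
go(0,90,130)
E
```

```text
turn [ 0.   -0.44 -0.01] shift [-10.2  90.1  31.4]
```

To row units: 90 mm / 500 = 0.18, 50 mm / 500 = 0.1.

Call:
{"fn": "send_rows", "kwargs": {"rows": "0 0 0 -0.01 0.1 0 0.2;0 0 0 -0.018 0.18 0.01 0.2;0 0 0 -0.018 0.18 0.056 0.2;0 0 0 -0.018 0.18 0.056 0.2;0 0 0 -0.018 0.18 0.056 0.2"}}

```text
time: 22.42
eef_pos: [0.4935, 0.0553, 0.1295]
tcp_rot: [0.999, 0.042, -0.0, -0.0]
contact_force: [-0.1, 0.5, 0.1]
opening: 0.601
finger_force: 0.0
```

```bash
python3 - <<'E'
from h import *
p=cam('wrist','w7'); go(0,90,48); find(p,'long_bottle',1); find(p,'short_jar',1);find(p,'medium_bottle',1)
E
```

```text
turn [ 0.   -0.02  0.03] shift [ 1.2  0.5 82.1]
long_bottle 0.8 [0.52  0.137 0.068] [134. 188.]
short_jar 0.9 [0.501 0.055 0.058] [279. 224.]
medium_bottle 0.87 [ 0.526 -0.021  0.058] [408. 195.]
```

View pics/w7.png

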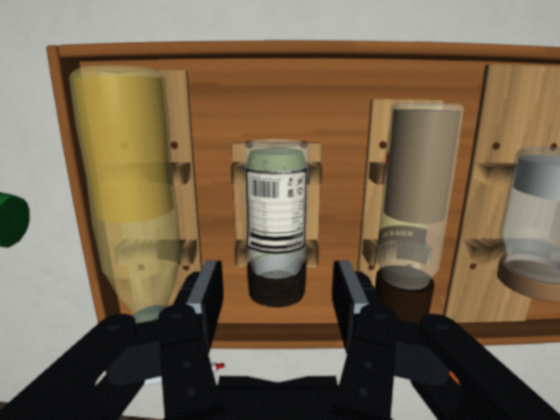

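The short jar (277,220) is centred between the pads, with its black cap at (277,285). The long and medium bottles are seated on either side of it.

To row units: 81 mm / 500 = 0.162, 78 mm / 500 = 0.156.

Call:
{"fn": "send_rows", "kwargs": {"rows": "0 0 0 0.002 0.001 0.08 0.2;0 0 0 0.002 0.001 0.13 0.2;0 0 0 0.002 0.001 0.156 0.2;0 0 0 0.002 0.001 0.162 0.2;0 0 0 0.002 0.001 0.162 -0.3;0 0 0 0.002 0.001 0.162 -0.3;0 0 0 0.002 0.001 0.162 -0.3;0 0 0 0.002 0.001 0.162 -0.3"}}

```text
time: 23.62
eef_pos: [0.4956, 0.0553, 0.0502]
tcp_rot: [0.999, 0.042, 0.001, -0.001]
contact_force: [-2.0, 5.3, 4.7]
opening: 0.459
finger_force: 60.7
```

To row units: 260 mm / 500 = 0.52, 210 mm / 500 = 0.42.

Call:
{"fn": "send_rows", "kwargs": {"rows": "0 0 0 0 0 -0.04 -0.4;0 0 0 0 0 -0.12 -0.4;0 0 0 0 0.02 -0.19 -0.4;0 0 0 0 0.12 -0.19 -0.4;0 0 0 0 0.22 -0.19 -0.4;0 0 0 0 0.32 -0.19 -0.4;0 0 0 0 0.42 -0.19 -0.4;0 0 0 0 0.52 -0.19 -0.4"}}

```text
time: 24.62
eef_pos: [0.5163, -0.2068, 0.144]
tcp_rot: [0.999, 0.042, 0.0, 0.001]
contact_force: [-0.3, -0.3, -1.9]
opening: 0.453
finger_force: 60.8
```

```bash
python3 - <<'E'
from h import *
go(0,-180,60); s=ctrl.get_state(); print(s['contact_force'])
E
```

```text
turn [ 0.1  0.  -0. ] shift [ 1.   7.3 84. ]
[-0.28409142 -0.33058016 -1.92781016]
```

To row units: 80 mm / 500 = 0.16, 70 mm / 500 = 0.14.

Call:
{"fn": "send_rows", "kwargs": {"rows": "0 0 0 0 0.018 0 -0.4;0 0 0 0 0.018 0.04 -0.4;0 0 0 0 0.018 0.1 -0.4;0 0 0 0 0.018 0.14 -0.4;0 0 0 0 0.018 0.16 -0.4;0 0 0 0 0.018 0.16 -0.4;0 0 0 0 0.018 0.16 -0.4"}}

```text
time: 25.5
eef_pos: [0.518, -0.2137, 0.0649]
tcp_rot: [0.999, 0.042, 0.001, 0.001]
contact_force: [-0.3, -0.7, -1.3]
opening: 0.456
finger_force: 60.8
```

```bash
python3 - <<'E'
from h import *
go(0,-180,50); s=ctrl.get_state(); print(s['contact_force'])
E
```

```text
turn [ 0.07 -0.08  0.01] shift [-0.2  0.3 14.9]
[-0.34720126 -0.65282275 -1.28715709]
```

To row units: 15 mm / 500 = 0.03, 14 mm / 500 = 0.028.

Call:
{"fn": "send_rows", "kwargs": {"rows": "0 0 0 0 0 0.01 -0.4;0 0 0 0 0 0.018 -0.4;0 0 0 0 0 0.024 -0.4;0 0 0 0 0 0.026 -0.4;0 0 0 0 0 0.028 -0.4;0 0 0 0 0 0.03 -0.4;0 0 0 0 0 0.03 -0.4"}}

```text
time: 26.38
eef_pos: [0.5172, -0.2133, 0.0507]
tcp_rot: [0.999, 0.042, -0.001, -0.0]
contact_force: [-4.7, 2.2, 10.4]
opening: 0.459
finger_force: 62.2
```

To row units: -110 mm / 500 = -0.22, -70 mm / 500 = -0.14.

Call:
{"fn": "send_rows", "kwargs": {"rows": "0 0 0 0 0 0 0;0 0 0 0 0 0 0.1;0 0 0 0 0 0 0.15;0 0 0 0 0 0 0.15;0 0 0 0 0 -0.06 0.15;0 0 0 0 0 -0.14 0.4;0 0 0 0 0 -0.22 0.6;0 0 0 0 0 -0.22 0.6"}}

```text
time: 27.38
eef_pos: [0.5196, -0.2148, 0.1631]
tcp_rot: [0.999, 0.042, 0.004, 0.002]
contact_force: [0.2, 0.8, 0.3]
opening: 0.798
finger_force: 0.0
```

```bash
python3 - <<'E'
from h import *
go(0,-90,130)
E
```

```text
turn [ 0.3  -0.39 -0.01] shift [ -1.9 -91.1  32.7]
```

To row units: -90 mm / 500 = -0.18, -50 mm / 500 = -0.1.

Call:
{"fn": "send_rows", "kwargs": {"rows": "0 0 0 0 -0.1 0 0.6;0 0 0 -0.001 -0.18 0.01 0.6;0 0 0 -0.001 -0.18 0.056 0.6;0 0 0 -0.001 -0.18 0.056 0.6;0 0 0 -0.001 -0.18 0.056 0.6"}}

```text
time: 28.0
eef_pos: [0.5092, -0.1241, 0.1306]
tcp_rot: [0.999, 0.042, -0.0, -0.0]
contact_force: [-0.4, -0.5, -0.3]
opening: 0.801
finger_force: 0.0
```

```bash
python3 - <<'E'
from h import *
p=cam('wrist','w8'); go(0,-90,54); find(p,'short_jar',1); find(p,'squat_jar',1);find(p,'medium_bottle',1)
E
```

```text
turn [ 0.02 -0.03 -0.05] shift [ 0.7  0.1 77.2]
short_jar 0.79 [ 0.526 -0.204  0.058] [409. 220.]
squat_jar 0.68 [ 0.525 -0.121  0.078] [274. 223.]
medium_bottle 0.78 [ 0.531 -0.036  0.06 ] [131. 191.]
```

View pics/w8.png

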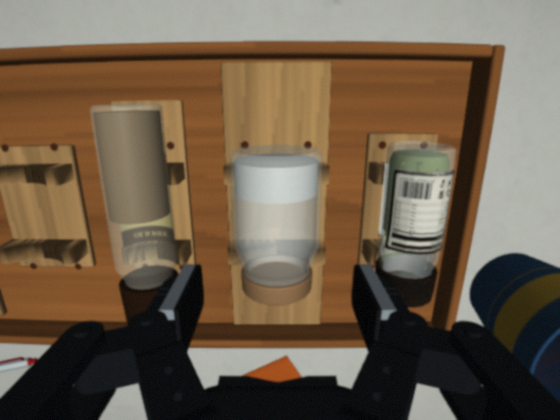

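The squat jar (275,222) is centred, the short jar is seated in rest_short at (415,215), and rest_squat at (40,200) is free.

To row units: 76 mm / 500 = 0.152, 65 mm / 500 = 0.13.

Call:
{"fn": "send_rows", "kwargs": {"rows": "0 0 0 0.001 0 0.08 0.6;0 0 0 0.001 0 0.13 0.6;0 0 0 0.001 0 0.152 0.6;0 0 0 0.001 0 0.152 0.6;0 0 0 0.001 0 0.152 0.2;0 0 0 0.001 0 0.152 0.2;0 0 0 0.001 0 0.152 0.2;0 0 0 0.001 0 0.152 0.2"}}

```text
time: 29.2
eef_pos: [0.5109, -0.1236, 0.0567]
tcp_rot: [0.999, 0.042, 0.001, 0.0]
contact_force: [-0.8, 4.0, 5.3]
opening: 0.65
finger_force: 64.0
```

To row units: -180 mm / 500 = -0.36, -160 mm / 500 = -0.32.

Call:
{"fn": "send_rows", "kwargs": {"rows": "0 0 0 0 0 -0.04 0.1;0 0 0 0 0 -0.12 0.1;0 0 0 0 -0.02 -0.18 0.1;0 0 0 0 -0.12 -0.18 0.1;0 0 0 0 -0.22 -0.18 0.1;0 0 0 0 -0.32 -0.18 0.1;0 0 0 0 -0.36 -0.16 0.1;0 0 0 0 -0.36 -0.1 0.1"}}

```text
time: 30.2
eef_pos: [0.4961, 0.0569, 0.1064]
tcp_rot: [0.999, 0.044, 0.003, 0.001]
contact_force: [1.5, -0.7, -1.8]
opening: 0.648
finger_force: 64.3
```

Call:
{"fn": "send_rows", "kwargs": {"rows": "0 0 0 0 0 0.03 0.1;0 0 0 0 0 0.06 0.1;0 0 0 0 0 0.08 0.1;0 0 0 0 0 0.08 0.1;0 0 0 0 0 0.08 0.1"}}

```text
time: 30.82
eef_pos: [0.4952, 0.0554, 0.0654]
tcp_rot: [0.999, 0.042, 0.001, 0.0]
contact_force: [-0.7, -1.0, -2.1]
opening: 0.646
finger_force: 64.3
```

```bash
python3 - <<'E'
from h import *
go(0,90,53.5); s=ctrl.get_state(); print(s['contact_force'])
E
```

```text
turn [ 0.01 -0.07 -0.03] shift [-0.2  0.4 11.9]
[-0.65390408 -0.96672995 -2.10904565]
```

To row units: 9.5 mm / 500 = 0.019, 9 mm / 500 = 0.018.

Call:
{"fn": "send_rows", "kwargs": {"rows": "0 0 0 0 0.001 0.006 0.1;0 0 0 0 0.001 0.012 0.1;0 0 0 0 0.001 0.014 0.1;0 0 0 0 0.001 0.016 0.1;0 0 0 0 0.001 0.018 0.1;0 0 0 0 0.001 0.019 0.1;0 0 0 0 0.001 0.019 0.1"}}

```text
time: 31.7
eef_pos: [0.4947, 0.0553, 0.0572]
tcp_rot: [0.999, 0.042, -0.001, -0.0]
contact_force: [-6.4, 1.0, 10.9]
opening: 0.652
finger_force: 65.7
```

To row units: -170 mm / 500 = -0.34, -120 mm / 500 = -0.24.

Call:
{"fn": "send_rows", "kwargs": {"rows": "0 0 0 0 0 0 0.4;0 0 0 0 0 0 0.5;0 0 0 0 0 0 0.6;0 0 0 0 0 0 0.6;0 0 0 0 0 -0.06 0.6;0 0 0 0 0 -0.14 0.6;0 0 0 0 0 -0.24 0.6;0 0 0 0 0 -0.34 0.6"}}

```text
time: 32.7
eef_pos: [0.4943, 0.0551, 0.2266]
tcp_rot: [0.999, 0.042, -0.0, -0.0]
contact_force: [0.2, -0.1, -1.4]
opening: 0.801
finger_force: 0.0
```

To row units: -170 mm / 500 = -0.34, -140 mm / 500 = -0.28.

Call:
{"fn": "send_rows", "kwargs": {"rows": "0 0 0 0 0.08 -0.1 1;0 0 0 0 0.18 -0.2 1;0 0 0 0 0.18 -0.28 1;0 0 0 0 0.18 -0.34 1;0 0 0 0 0.18 -0.34 1;0 0 0 0 0.18 -0.34 1"}}

```text
time: 33.45
eef_pos: [0.5018, -0.0344, 0.3936]
tcp_rot: [0.999, 0.042, -0.001, -0.0]
contact_force: [-0.4, -0.5, -0.3]
opening: 0.995
finger_force: 0.0
```

```bash
sed -i '/^# bottle ends/,$d' fit.py; python3 - <<'E'
from h import *
p=cam('wrist'); print(ctrl.get_state()['eef_pos'])
for n in names[:4]:
    for r in ctrl.look_for(p,n)[:2]:
        X=w(p,r['position']); d=X[:2]-TC; c,s=np.cos(TA),np.sin(TA); print(n,round(r['p'],2),(1e3*np.array([c*d[0]+s*d[1],-s*d[0]+c*d[1],X[2]])).round())
L=lambda x,y:np.r_[TC[0]+np.cos(TA)*x-np.sin(TA)*y,TC[1]+np.sin(TA)*x+np.cos(TA)*y]
im=p['color'][:,:,::-1].copy()
# expected end outlines at axis height
for y,l,r,z in ((.18,.189,.0255,.045),(.09,.093,.0285,.048),(0,.15,.0205,.04),(-.18,.105,.0205,.04)):
    q=px(p,[np.r_[L(a*l/2,y+b*r),z] for a,b in ((1,1),(1,-1),(-1,-1),(-1,1))])
    cv2.polylines(im,[np.round(q*16).astype(np.int32)],True,(0,255,0),1,cv2.LINE_AA,4)
    print(q.round().tolist())
a,b=px(p,[np.r_[L(.13,.26),.03],np.r_[L(-.13,-.26),.03]]).astype(int)
c=im[max(a[1],0):b[1],max(a[0],0):b[0]]; print(a,b); cv2.imwrite('pics/w9.png',cv2.resize(c,None,fx=780/c.shape[1],fy=780/c.shape[1],interpolation=cv2.INTER_CUBIC))
E
```

```text
[ 0.50167385 -0.0342743   0.39302564]
short_jar 0.97 [  7. 332.  33.]
medium_bottle 0.77 [13.  3. 59.]
squat_jar 0.88 [ 8. 89. 72.]
long_bottle 0.75 [ 22. 171.  64.]
[[123.0, 89.0], [161.0, 88.0], [174.0, 222.0], [140.0, 222.0]]
[[190.0, 125.0], [232.0, 124.0], [234.0, 191.0], [195.0, 191.0]]
[[262.0, 102.0], [292.0, 102.0], [291.0, 208.0], [263.0, 208.0]]
[[393.0, 120.0], [422.0, 120.0], [414.0, 194.0], [386.0, 194.0]]
[85 62] [441 239]
```

View pics/w9.png

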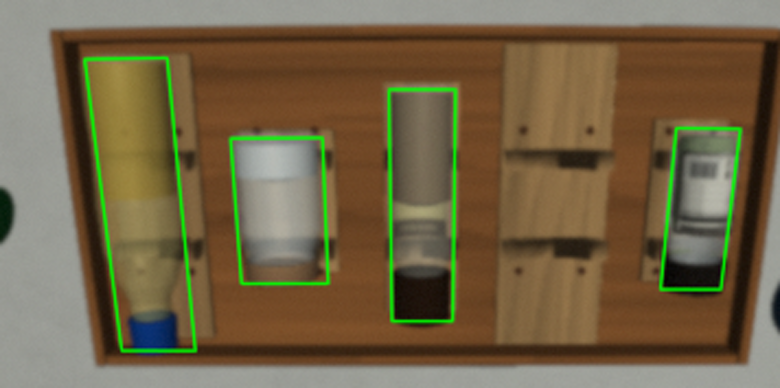

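All four outlines match their seated poses to within about 2 mm. The spare rest at (553,190) is empty and the arm is clear, so I hand it in.

```bash
python3 -c "
from plant import ctrl; print(ctrl.sign_off())"
```

```text
the job is handed in; nothing more can be done
None
```

I moved all four jars and bottles to their own rests, left the spare rest empty and the tin alone, and handed the job in at about 34 s; the sign-off returned no verdict.

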